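# Turn the reversible air nozzle in the push-fit coupler

### The arm

A 6-joint arm with a two-finger parallel gripper is mounted at the origin on a cart in front of the work surface, level with it; the furniture and walls round the work are solid. World frame = base frame: x ahead of the robot, y to its left, z up, the work surface at z = 0. Lengths are in mm, angles in rad, forces in N, time in s.
With the tool pointing down it reaches from about 275 to 825 mm from the base axis. Payload 5.2 kg.
Tool frame: the origin (TCP) lies at the very end of the fingers, on their centre line; the grasp point (between the pads) lies 19 mm behind it; z points along the fingers, y is the line along which they close (so a half turn about z gives the same grasp; the last joint's range is limited). The gripper opens to 93 mm and grips with 3 to 60 N. Pads are 15 mm wide; open, the fingers measure 128 mm over their backs; the gripper's body (75 mm by 188 mm) begins 65 mm behind the grasp point.
Start: joints at [0.992, 0.259, 1.535, -0, 1.348, -0.203], TCP at [201.838, 511.631, 218.653] pointing down, gripper open.
Joint ranges: [-3.14, 3.14], [-0.91, 2.08], [0.19, 2.58], [-1.22, 4.36], [0.22, 2.71], [-3.12, 3.12]. Speed limits (rad/s): [2.57, 2.57, 3.14, 3.14, 3.14, 3.14].

### API

Orientations are given as [roll, pitch, yaw] about the fixed x, y, z axes, in that order (R = Rz(yaw) Ry(pitch) Rx(roll)).
In Python, from bench import robot gives the robot as it stands. The module is installed in compiled form; this text tells all that it offers. Calls block until the motion is done:
- robot.move_ptp(position, orientation): joint-space move of the TCP to a pose.
- robot.move_linear(position, ori=None, speed=150, f_stop=None): straight line of the TCP; ori=None keeps the orientation; speed is the mean speed in mm/s. With f_stop (N) it stops when the force on the tool has changed by that much, and returns True; else False.
- robot.move_j(angles): joint-space move.
- robot.move_gripper(opening): opening from 0.0 (shut) to 1.0 (fully open); the grip force is fixed at half the most; returns when the fingers have stopped.
- robot.sleep(seconds).
- robot.inverse_kinematics(position, orientation): joint angles nearest the present ones, or None.
- robot.get_image(name): name is "scene" or "top"; returns a dict with "img" (384x512x3 uint8, blue, green, red), "fovy" (degrees; the focal length in pixels is half the picture's height over the tangent of half this angle, whatever the lens; pixels are square), "cx", "cy" (the principal point, pixels), "k1" (the pictures are not rectified: a ray, as slopes to the right and down, at radius r is drawn at 1 + k1 r^2 times it, then the intrinsics apply), "eye" and "orientation" of the camera in the world. Camera axes: x right, y down, z forward; pixel columns grow to the right and rows downward; lengths in mm; the calibration is good to about 2 mm. A picture is of the moment at which its call begins. There is no depth.
A pose or a line that the arm cannot do raises robot.MotionError and nothing moves.
- robot.hand_in(): hands the job in; it is judged then, once.
Readings, each from a call of its own:
- robot.current_t(): time.
- robot.current_qpos(): joint angles.
- robot.current_joint_vel(): joint speeds.
- robot.current_joint_efforts(): joint torques, N m.
- robot.current_tcp_pos(): TCP position.
- robot.current_eef_rot(): TCP orientation.
- robot.current_contact_force(): force on the tool from outside, world axes, zero at the start.
- robot.current_ft_torque(): the same for the moment, N m.
- robot.current_gripper_width(): opening from 0.0 (shut) to 1.0 (fully open).
- robot.current_finger_force(): force on a finger pad.
Only numpy, scipy, OpenCV 4.12 (cv2) and the standard library are available. Lean on these libraries where they do the work, as an engineer would, in place of code of your own. Each camera call takes 0.05 s, during which the arm holds its last target. There are 200 camera calls.

### The job

Change the bench air coupler's reversible nozzle over from its round jet to its flat jet: hold the coupler's release collar in so that the nozzle springs forward, pull the nozzle right out and lay it down on the free bench clear of the coupler, and let go. Then take it again by the other end and push the round-jet end, the one that stuck out before, into the coupler until it locks and the collar is back out. Leave the oil stone, the hammer and the mug where they are.

Things in the scene. Friction and masses are not known exactly. Their poses are not given: they have to be found in the camera images.
- coupler: fixed push-fit air coupler: base plate 110 x 84 x 8 mm with a lying aluminium housing, 60 mm diameter (68 at the mouth), 62 mm long. Origin on the bench right under the mouth; +x runs along the bore into the housing, away from the mouth, z up. Inside: two spring pawls that snap into the nozzle's groove, and a spring ejector (7 N with the nozzle home, 5 N once sprung out)
- mouth (a point): centre of the bore's mouth, on its axis, 48 mm above the bench; axes as the coupler's. The bore is 25.2 mm wide, with a lead-in opening to 33 mm at the mouth, and 50 mm deep. The bench to the left of the coupler (x 0.40 to 0.60, y 0.05 to 0.25 m) is bare, save where the nozzle points
- collar_face (a point): centre of the front face of the release collar: a steel flange ring (72 mm outside, 34 mm inside, 6 mm thick) in front of the mouth, on the bore's axis; face at coupler x = -14 mm when out. It can be pushed anywhere on the flange, e.g. with a finger on either side of the nozzle's block. Axes as the coupler's
- collar (a joint): travel of the release collar, m: 0 = out, 0.008 = fully in (towards coupler +x); spring 2 N to start, 3.5 N fully in. In by 0.0065 or more it frees a locked nozzle, which the ejector pushes out 10 to 15 mm within 0.5 s; it stays there, loose and drooping a few mm. As a nozzle is pushed in, the collar is drawn in about 5 mm by itself and snaps back out on locking
- nozzle: reversible nozzle 162 mm long, about 0.16 kg: brass block 30 mm long, 34 x 34 mm across, on each side a steel shank 24 mm thick, 66 mm long (17 mm thick groove 14 to 24 mm from the tip; last 10 mm tapers to 16 mm). Origin: block centre, on the axis; +x to the flat-jet end. Lying on the bench its axis is 17 mm up. Locked at coupler x = -34 mm at the start, x axes parallel
- round_end (a point): tip of the nozzle's round-jet end (small round hole), on the axis, 81 mm from the origin at nozzle -x; sticks out at the start. Home it lies 47 mm inside the mouth (nozzle origin 34 mm in front of it); it can be pushed about 2.5 mm deeper and comes back when let go. The push takes 12 to 22 N
- flat_end (a point): tip of the nozzle's flat-jet end (a slot), on the axis, 81 mm from the nozzle's origin at nozzle +x; 47 mm inside the mouth at the start, 32 to 37 mm once sprung out
- oil_stone: bystander: dark grey oil stone 40 x 90 x 25 mm, lying; origin at the centre of its underside
- hammer: bystander: hammer with wooden handle, 229 mm long, lying; origin under its middle
- mug: bystander: white mug 87 x 117 x 64 mm, standing to the right of the coupler at the edge of the bench; origin at the centre of its underside
Mind the look-alikes: they are no part of the job. Leave any green or pink look-alike of the coupler alone.

How it is judged (in metres and radians):
On the way, in this order (a step that is already met when the one before it is completed fails the run):
1. the pressed collar has let the nozzle spring forward (x of flat_end in the frame of mouth below 0.04 m), for 0.1 s.
2. the nozzle lies on the bench, right out of the coupler, and is let go (height (world z) of nozzle below 0.025 m and horizontal distance between nozzle and mouth above 0.1 m and contact force between the fingers and nozzle below 0.1 N and linear speed of nozzle below 0.02 m/s), for 0.2 s.
At the end, for the whole second after the job is handed in: Nozzle locked in the coupler, round-jet end inside (tip at least 44.5 mm behind the mouth; 47 mm is home), flat-jet end outside, in line with the bore within 0.09 rad; collar back out within 1.5 mm; all at rest; oil stone, hammer and mug not moved by more than 30 mm (x of round_end in the frame of mouth above 0.0445 m and x of flat_end in the frame of mouth below -0.1 m and angle between the x axis of nozzle and the x axis of coupler, either way round below 0.09 rad and value of joint collar below 0.0015 m and linear speed of nozzle below 0.01 m/s); the robot touches nothing.
It fails at once if the oil stone is moved (distance of oil_stone from where it was at the start of the episode above 0.03 m).
It fails at once if the hammer is moved (distance of hammer from where it was at the start of the episode above 0.03 m).
It fails at once if the mug is moved (distance of mug from where it was at the start of the episode above 0.03 m).
It also fails if it takes over 67 s, if anything falls off the work surface, if the arm or the gripper's body presses on something with over 40 N, if the wrist force passes 120 N, or if a joint passes its speed limit or range.

## Working session

There is one attempt and no reset: what is moved stays moved. The work goes in short steps, each a Python script; the robot and the scene stay as the last script left them, time stands still between calls to the robot, and variables do not carry over. Pictures are saved under pics/ and viewed, at most 10 in all, crops included, and the job is handed in when it is done.

```bash
mkdir -p pics; python3 - <<'E'
from bench import robot
import cv2
for n in("scene","top"):
    d=robot.get_image(n); cv2.imwrite(f"pics/{n}0.png",d["img"])
    print(n,{k:v for k,v in d.items() if k!="img"})
print(robot.current_t(),robot.current_eef_rot())
E
```

```text
scene {'fovy': 53.2996245399693, 'cx': 253.5662602179021, 'cy': 188.44415670458793, 'k1': 0.015270364502034135, 'eye': array([  26.78571506, -726.075679  ,  725.37588995]), 'orientation': array([-2.21111549,  0.00712627, -0.60179129])}
top {'fovy': 55.225668568542446, 'cx': 250.08070534441114, 'cy': 187.08568290034825, 'k1': -0.11624814747966221, 'eye': array([ 4.12095206e+02, -2.84603581e-01,  1.16709155e+03]), 'orientation': array([-3.02960369,  0.00419457, -1.56447662])}
0.1 [-3.14002073e+00 -3.25777052e-04  2.76581635e+00]
```

View pics/scene0.png

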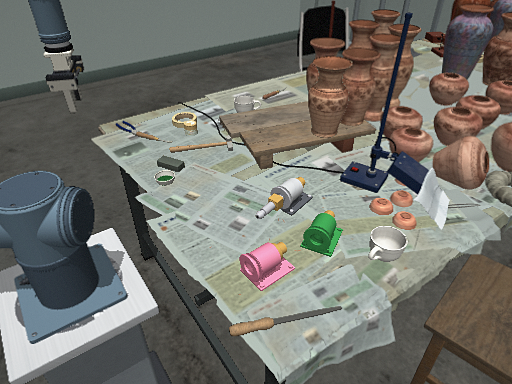

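View pics/top0.png

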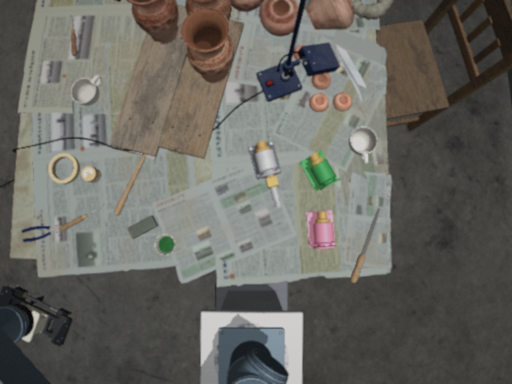

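Real coupler (grey) is at about (265,160) in top and (288,193) in scene; the nozzle tip points towards the robot, at about (280,206) in top. Green and pink are look-alikes. Zooming in on both views.

```bash
python3 - <<'E'
import cv2,numpy as np
a=cv2.imread("pics/top0.png")[135:215,230:310]; b=cv2.imread("pics/scene0.png")[165:235,245:325]
a=cv2.resize(a,(400,400),interpolation=cv2.INTER_CUBIC);b=cv2.resize(b,(400,350),interpolation=cv2.INTER_CUBIC)
b=cv2.copyMakeBorder(b,0,50,0,0,cv2.BORDER_CONSTANT)
c=np.hstack([a,b])
cv2.imwrite("pics/c1.png",c)
E
```

```text
(no output)
```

View pics/c1.png

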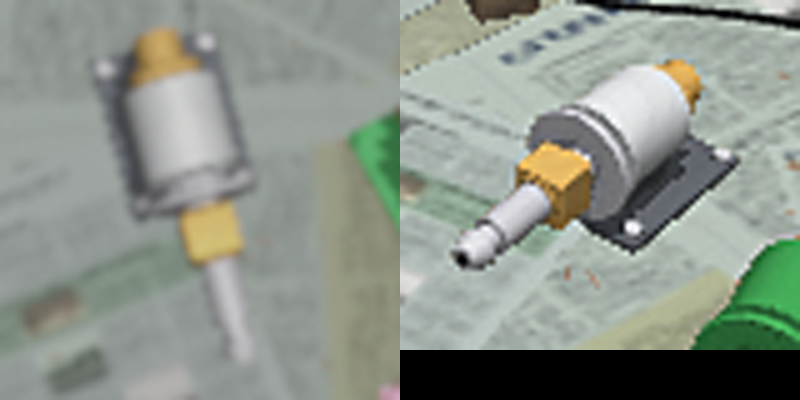

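The crop shows the block top-face corners and the nozzle tip clearly in both views. I'll fit coupler x, y and yaw to those points.

```bash
cat > h.py <<'E'
import numpy as np,cv2
from scipy.spatial.transform import Rotation as R
from scipy.optimize import least_squares
def proj(d,P):
    p=R.from_euler("xyz",d["orientation"]).inv().apply(np.atleast_2d(P)-d["eye"])
    s=p[:,:2]/p[:,2:]; s=s*(1+d["k1"]*(s**2).sum(1,keepdims=True))
    f=192/np.tan(np.radians(d["fovy"]/2)); return s*f+[d["cx"],d["cy"]]
def rt(x,y,yaw,P):
    P=np.array(P,float); q=R.from_euler("z",yaw).apply(P); return q+[x,y,0]
E
cat > fit.py <<'E'
from bench import robot
from h import *
T=robot.get_image("top");S=robot.get_image("scene")
B=[[-19,17,65],[-19,-17,65],[-49,-17,65],[-49,17,65]]
ut=np.array([[180,208],[235,202],[243,255],[190,262],[242,358]])/5+[230,135]-.4
us=np.array([[145,143],[190,160],[160,188],[117,172],[156,228],[66,253]])/5+[245,165]-.4
f=lambda v:np.r_[(proj(T,rt(*v,B+[[-115,0,50]]))-ut),(proj(S,rt(*v,B+[[-49,-17,31],[-115,0,48]]))-us)]
r=least_squares(lambda v:f(v).ravel(),[500,0,0.2],x_scale=[10,10,.1])
print(r.x,f(r.x).round(1).tolist())
E
python3 fit.py
```

```text
[ 5.86700973e+02 -5.21827948e+01  2.50647504e-01] [[-0.4, 1.8], [-0.6, 0.3], [0.3, -0.8], [0.0, 0.5], [0.2, 1.4], [0.8, -1.3], [1.3, 0.1], [0.6, -0.5], [-0.3, -2.2], [1.1, 1.0], [-0.8, 0.5]]
```

```bash
cat >> h.py <<'E'
C=[586.7,-52.2,.2506]
def W(x,y,z,c=None): return rt(*(c or C),[[x,y,z]])[0]
def O(yaw): return [np.pi,0,yaw]
E
python3 - <<'E'
from bench import robot
from h import *
for p in(W(-34,0,36),W(-150,0,36),[460,150,6],[460,150,100]):
  for k in(-1,0,1):
    q=robot.inverse_kinematics(list(p),O(C[2]+k*np.pi)); print(p.round(),k,None if q is None else np.round(q,2))
E
```

```text
[554. -61.  36.] -1 [-0.31  0.46  1.74  0.    0.94 -2.13]
[554. -61.  36.] 0 [-0.31  0.46  1.74 -0.    0.94  1.01]
[554. -61.  36.] 1 [-0.31  0.46  1.74  0.    0.94 -2.13]
[441. -89.  36.] -1 [-0.45  0.3   2.    0.    0.84 -2.27]
[441. -89.  36.] 0 [-0.45  0.3   2.   -0.    0.84  0.87]
[441. -89.  36.] 1 [-0.45  0.3   2.    0.    0.84 -2.27]Traceback (most recent call last):
  File "<stdin>", line 5, in <module>
AttributeError: 'list' object has no attribute 'round'. Did you mean: 'count'?
```

```bash
python3 - <<'E'
from bench import robot
from h import *
y1=C[2]-np.pi
robot.move_ptp(list(W(-36,0,160)),O(y1))
robot.move_linear(list(W(-36,0,36)),speed=120,f_stop=8)
print(robot.current_tcp_pos(),robot.current_t())
f0=robot.current_contact_force()
robot.move_gripper(0.25); robot.sleep(.3)
w=robot.current_gripper_width()
df=robot.current_contact_force()-f0
print(w,w*93,df,"coupler frame",R.from_euler("z",-C[2]).apply(df),robot.current_ft_torque(),robot.current_finger_force(),robot.current_tcp_pos(),robot.current_t())
E
```

```text
[552.46626917 -61.29531886  36.71799025] 3.7833
0.36301460441802597 33.76035821087641 [-0.51036987  1.56169681 -0.9918983 ] coupler frame [-0.10715007  1.63947955 -0.9918983 ] [0.23309039 0.03534929 0.16774273] 29.938256442546844 [551.75166291 -61.01817918  35.97364665] 5.0333
```

```bash
python3 - <<'E'
from bench import robot
from h import *
robot.move_gripper(.52)
h=robot.move_linear(list(W(-5,0,36)),speed=25,f_stop=10)
robot.sleep(.7)
p=robot.current_tcp_pos(); print(h,R.from_euler("z",-C[2]).apply(p-W(0,0,0)),robot.current_contact_force(),robot.current_t())
robot.move_linear(list(W(-49,0,36)),speed=60)
d=robot.get_image("scene"); cv2.imwrite("pics/s2.png",cv2.resize(d["img"][150:240,225:345],(800,600),interpolation=cv2.INTER_CUBIC))
E
```

```text
True [-15.35686267   0.62462348  35.01203453] [-3.14172544 -2.07991869  1.69241252] 7.125
```

View pics/s2.png

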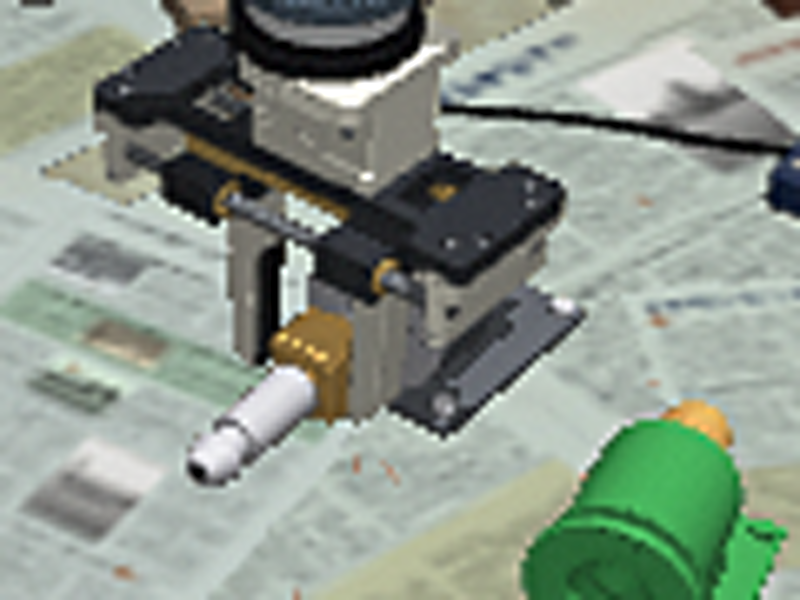

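The tip moved from (258,215) to about (255,220) px, so the nozzle has sprung out. Next I grip it, pull it out, turn it half round and lay it down.

```bash
python3 - <<'E'
from bench import robot
from h import *
d=robot.get_image("scene")
print(proj(d,[W(-115,0,48),W(-128,0,48),W(-128,0,43)]).round(1).tolist())
robot.move_gripper(.25); robot.sleep(.2)
print(robot.current_gripper_width()*93,robot.current_contact_force(),robot.current_tcp_pos())
print(robot.move_linear(list(W(-125,0,36)),speed=70))
robot.move_linear(list(W(-125,0,120)),speed=120)
L=[460,130]
robot.move_ptp([*L,120],O(C[2]))
robot.move_linear([*L,14],speed=120)
d=robot.get_image("scene"); u=proj(d,[[*L,20]])[0].astype(int); print(u)
cv2.imwrite("pics/s3.png",cv2.resize(d["img"][u[1]-55:u[1]+35,u[0]-60:u[0]+60],(800,600),interpolation=cv2.INTER_CUBIC)); print(robot.current_gripper_width()*93,robot.current_t())
E
```

```text
[[257.0, 215.7], [253.8, 218.1], [253.8, 219.5]]
34.02776042961107 [0.53474088 0.60311091 0.17067544] [539.28773704 -64.2182417   35.96721997]
False
[213 187]
33.80121855915505 14.7
```

View pics/s3.png

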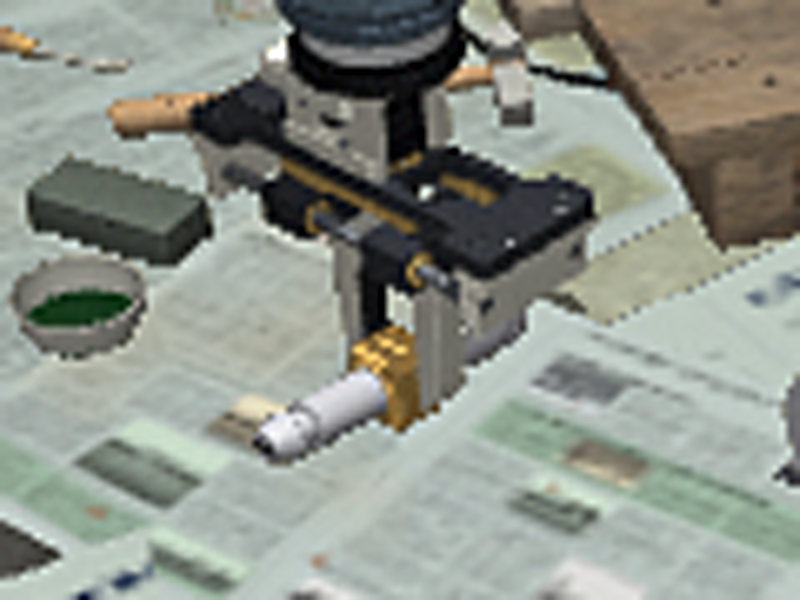

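The nozzle is held near level with its flat end towards the robot, and the stone and hammer are undisturbed. I'll lower it and let go.

```bash
python3 - <<'E'
from bench import robot
from h import *
L=[460,130]
print(robot.move_linear([*L,2],speed=25,f_stop=4),robot.current_tcp_pos())
robot.move_gripper(.7); robot.sleep(.35)
robot.move_linear([*L,110],speed=150)
d=robot.get_image("scene"); u=proj(d,[[*L,20]])[0].astype(int)
o=u-[60,45]; print(o,robot.current_t())
cv2.imwrite("pics/s4.png",cv2.resize(d["img"][o[1]:o[1]+90,o[0]:o[0]+120],(800,600),interpolation=cv2.INTER_CUBIC))
E
```

```text
True [460.85637174 130.31082373  10.90433152]
[153 142] 16.925
```

View pics/s4.png

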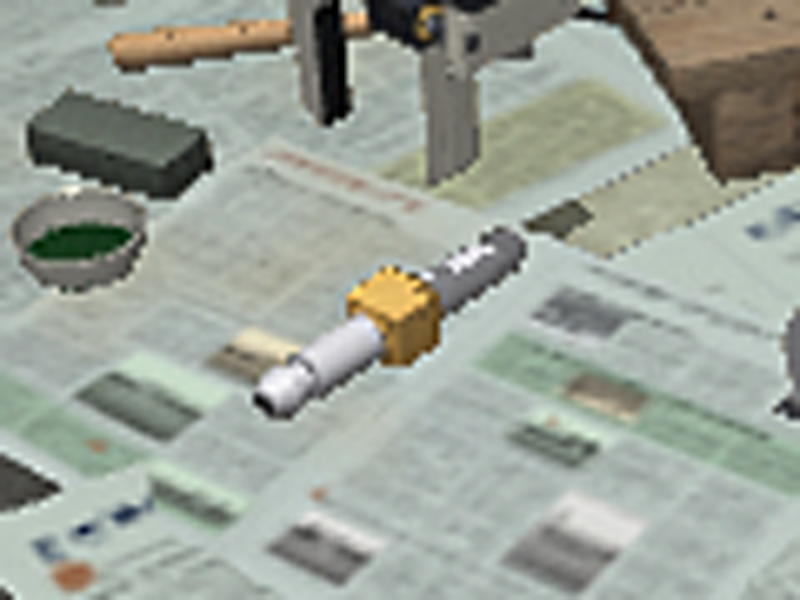

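Lying on the bench: flat tip at crop (265,403), far (round) tip near (515,245), block top corners clear. I'll fit its pose.

```bash
python3 - <<'E'
from bench import robot
from h import *
S=robot.get_image("scene")
P=[[-81,0,17],[15,17,34],[15,-17,34],[-15,-17,34],[-15,17,34],[-15,-17,0],[81,0,17]]
u=np.array([[265,403],[388,267],[438,299],[395,324],[348,292],[397,363],[516,247]])/6.667+[153,142]-.4
f=lambda v:proj(S,rt(*v,P))-u
r=least_squares(lambda v:f(v).ravel(),[460,130,.25],x_scale=[10,10,.1])
print(r.x,f(r.x).round(1).tolist())
E
```

```text
[4.51568114e+02 1.29148428e+02 2.48547224e-01] [[-0.4, 0.1], [0.3, -0.6], [0.5, -1.2], [-0.1, -0.5], [-0.8, -0.1], [0.4, 2.5], [0.1, -0.4]]
```

```bash
python3 - <<'E'
from bench import robot
from h import *
N=[451.6,129.1,.2506]
n=lambda x,z:list(rt(*N,[[x,0.2,z]])[0])
robot.move_gripper(.6)
robot.move_ptp(n(-31,70),O(C[2]))
print(robot.move_linear(n(-31,3.5),speed=60,f_stop=6),robot.current_tcp_pos())
robot.move_gripper(.32)
h=robot.move_linear(n(-15,3.5),speed=25,f_stop=6); p=robot.current_tcp_pos()
print(h,R.from_euler("z",-C[2]).apply(p-np.array(n(0,0))),robot.current_contact_force())
robot.move_gripper(.15); robot.sleep(.2); print(robot.current_gripper_width()*93,robot.current_finger_force())
p=robot.current_tcp_pos(); robot.move_linear([p[0],p[1],120],speed=120)
robot.move_ptp(list(W(-160,0,80)),O(C[2]))
robot.move_linear(list(W(-140,0,34)),speed=120)
d=robot.get_image("scene"); 
print(proj(d,[W(-140+22.5+81,0,48),W(-140+22.5-81,0,48),W(0,0,48)]).round(1).tolist())
o=proj(d,[W(-100,0,50)])[0].astype(int)-[60,50]; print(o,robot.current_t())
cv2.imwrite("pics/s5.png",cv2.resize(d["img"][o[1]:o[1]+90,o[0]:o[0]+120],(800,600),interpolation=cv2.INTER_CUBIC))
E
```

```text
False [421.85660237 121.62933809   3.80130446]
False [-1.48109869e+01  6.46216308e-03  3.48005747e+00] [ 0.25229363 -0.40316591 -0.18510978]
26.978279452733613 30.136279498692602
[[275.1, 201.9], [235.8, 231.8], [283.0, 195.9]]
[200 162] 23.4917
```

View pics/s5.png

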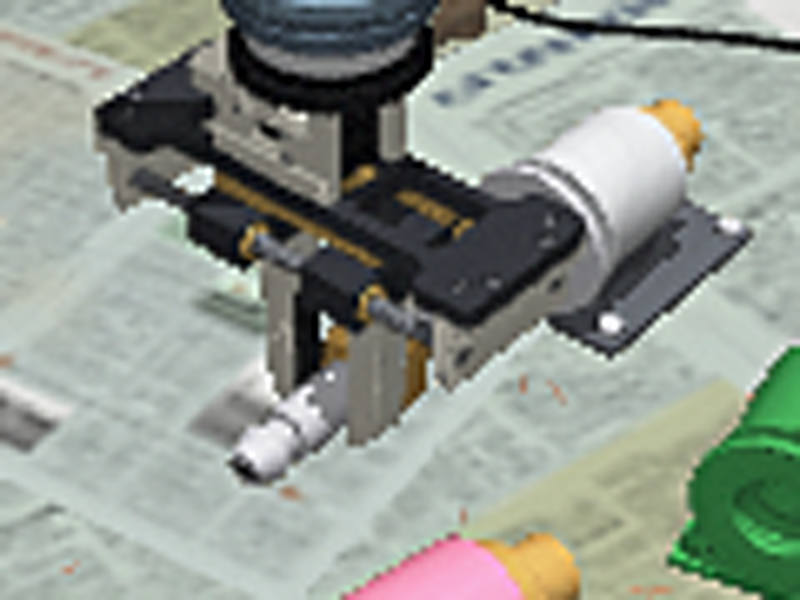

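```bash
python3 - <<'E'
from bench import robot
from h import *
print(robot.current_gripper_width()*93,robot.current_finger_force(),robot.current_contact_force(),robot.current_tcp_pos())
a=[]
for n in("scene","top"):
    d=robot.get_image(n)
    o=proj(d,[W(-120,0,50)])[0].astype(int)-[30,30]
    if n=="scene":o=proj(d,[W(-150,0,50)])[0].astype(int)-[30,30]
    print(o); a.append(cv2.resize(d["img"][o[1]:o[1]+60,o[0]:o[0]+60],(400,400),interpolation=cv2.INTER_CUBIC))
cv2.imwrite("pics/s6.png",np.hstack(a))
E
```

```text
26.8041923442912 30.537493850570172 [-0.09308424 -0.61151371 -2.1833057 ] [451.27056695 -86.45593704  34.42374961]
[218 191]
[248 179]
```

View pics/s6.png

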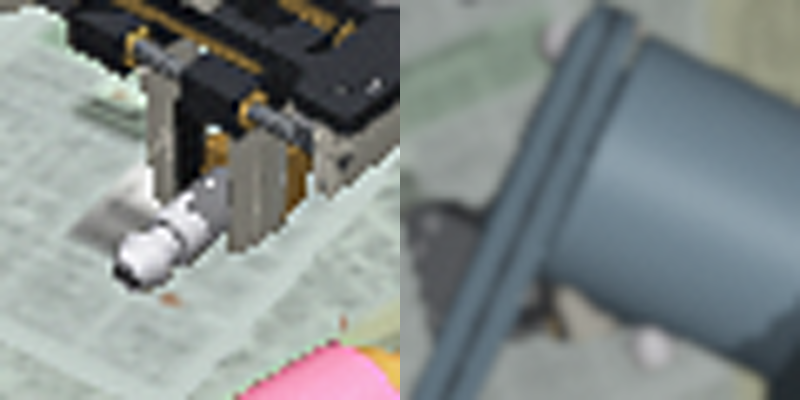

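```bash
python3 - <<'E'
from bench import robot
from h import *
S=robot.get_image("scene");T=robot.get_image("top")
us=np.array([125,272])/6.667+[218,191]-.4; ut=np.array([652,348]); ut=(ut-[400,0])/6.667+[248,179]-.4
print("obs",us,ut)
# grip at x=-140; flat tip at distance D from grip, yaw a, pitch b
for D,a,b in((-58.5,0,0),(-53,0,0),(-58.5,.1,0),(-58.5,-.1,0),(-58.5,.2,0),(-58.5,0,.1)):
    P=W(-140+D*np.cos(a),D*np.sin(a),48-D*b); print(D,a,b,proj(S,[P]).round(1),proj(T,[P]).round(1))
f=lambda v:np.r_[(proj(S,[W(*v)])-us).ravel(),(proj(T,[W(*v)])-ut).ravel()]
r=least_squares(f,[-198,0,48]);print(r.x,r.fun.round(2))
E
```

```text
obs [236.34906255 231.3979601 ] [285.39811009 230.79739013]
-58.5 0 0 [[235.8 231.8]] [[284.9 234.3]]
-53 0 0 [[237.2 230.7]] [[284.5 232.6]]
-58.5 0.1 0 [[237.5 232.7]] [[286.8 233.8]]
-58.5 -0.1 0 [[234.2 230.7]] [[283.1 234.7]]
-58.5 0.2 0 [[239.4 233.6]] [[288.6 233. ]]
-58.5 0 0.1 [[235.7 230.1]] [[285.1 234.4]]
[-192.12825572   -0.77541033   45.70017131] [ 1.37 -0.12 -0.79  1.41]
```

The pose is within a few mm of the bore line (est. flat tip y −0.8, z 46). I'll insert slowly with force stops.

```bash
python3 - <<'E'
from bench import robot
from h import *
def st(h):
    p=robot.current_tcp_pos(); I=R.from_euler("z",-C[2])
    print(h,I.apply(p-W(0,0,0)).round(1),I.apply(robot.current_contact_force()).round(1),robot.current_ft_torque().round(2),round(robot.current_gripper_width()*93,1),robot.current_t())
st(0)
for x in(-110,-95,-80):
    h=robot.move_linear(list(W(x,0,34)),speed=40,f_stop=10); st(h)
    if h: break
E
```

```text
0 [-139.7   -0.2   34.7] [ 0.1 -0.3 -2. ] [0.01 0.22 0.03] 27.1 23.6917
False [-110.3    0.2   33.8] [ 0.3 -0.  -2.4] [ 0.02  0.25 -0.04] 26.9 24.5917
False [-94.9   0.1  33.9] [-0.6  0.3 -1.8] [-0.02  0.27 -0.03] 26.8 25.1167
False [-79.7  -0.1  34. ] [ 0.1 -0.3 -0.7] [-0.04  0.08 -0.  ] 27.1 25.6417
```

```bash
python3 - <<'E'
from bench import robot
from h import *
def st(h):
    p=robot.current_tcp_pos(); I=R.from_euler("z",-C[2])
    print(h,I.apply(p-W(0,0,0)).round(1),I.apply(robot.current_contact_force()).round(1),round(robot.current_gripper_width()*93,1),robot.current_t())
for x in range(-76,-46,-3 if 0 else 3):
    h=robot.move_linear(list(W(x,0,34)),speed=25,f_stop=30); st(h)
    if h or robot.current_contact_force()@W(1,0,0,[0,0,C[2]])<-32: break
d=robot.get_image("scene"); o=proj(d,[W(-50,0,50)])[0].astype(int)-[60,45]; print(o)
print(proj(d,[W(-115,0,48),W(-100,0,48)]))
cv2.imwrite("pics/s7.png",cv2.resize(d["img"][o[1]:o[1]+90,o[0]:o[0]+120],(800,600),interpolation=cv2.INTER_CUBIC))
E
```

```text
False [-75.8  -0.   34. ] [-0.  -0.3 -1.6] 26.7 25.95
False [-72.8  -0.1  34. ] [-0.2 -1.1 -2.8] 26.8 26.2167
False [-70.3  -0.1  33.9] [-3.2 -1.8 -1.2] 27.0 26.4833
False [-67.6   0.   33.8] [-4.  -2.3  1. ] 26.8 26.75
False [-65.1   0.2  33.8] [-6.5 -2.   0.1] 27.2 27.0167
False [-63.3   0.3  33.6] [-9.6 -2.8  3. ] 27.2 27.2833
False [-61.3   0.4  33.5] [-13.1  -3.3   3.8] 27.0 27.55
False [-58.9   0.4  33.5] [-14.7  -3.8   6.4] 26.9 27.8167
False [-55.4   0.5  33.6] [-12.5  -2.1   4.9] 27.1 28.0833
False [-53.1   0.7  33.5] [-15.1  -3.    5. ] 26.9 28.35
[212 158]
[[256.96449507 215.66302176]
 [260.55360828 212.93412811]]
```

View pics/s7.png

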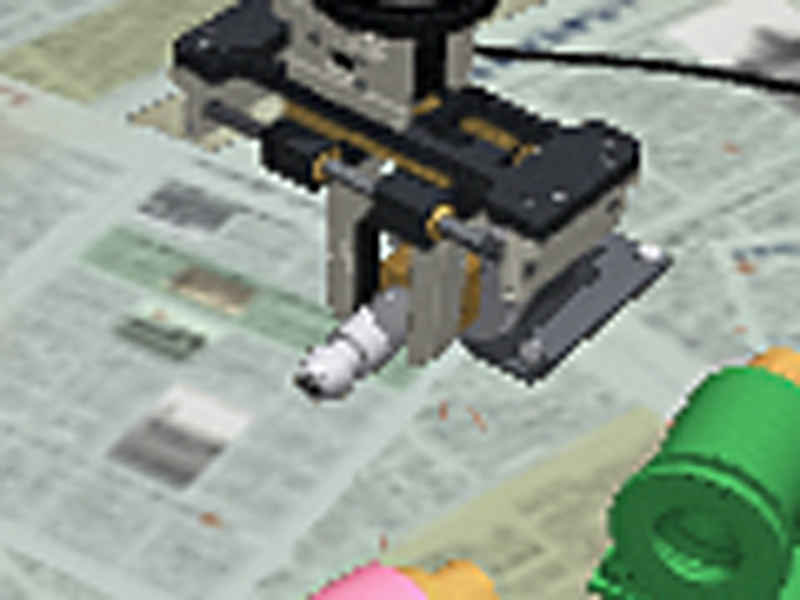

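The tip sits at about (258.5,215), close to the home projection. I'll push on to the hard stop to be sure it locks, then let go and look.

```bash
python3 - <<'E'
from bench import robot
from h import *
def st(h):
    p=robot.current_tcp_pos(); I=R.from_euler("z",-C[2])
    print(h,I.apply(p-W(0,0,0)).round(1),I.apply(robot.current_contact_force()).round(1),round(robot.current_gripper_width()*93,1),robot.current_t())
for x in range(-51,-43,1):
    h=robot.move_linear(list(W(x,0,34)),speed=20,f_stop=30); st(h)
    if h or robot.current_contact_force()@W(1,0,0,[0,0,C[2]])<-27: break
robot.move_linear(list(W(-57,0,34)),speed=20,f_stop=30); st(1)
E
```

```text
False [-53.2   0.4  33.7] [-7.9 -1.4  2.4] 26.6 28.65
False [-53.1   0.5  33.6] [-11.7  -2.6   4.2] 27.1 28.9
False [-53.1   0.5  33.5] [-16.5  -3.2   5.8] 27.1 29.15
False [-53.1   0.6  33.5] [-18.8  -4.1   7.8] 26.7 29.4
False [-53.1   0.6  33.4] [-21.6  -5.1  10.6] 27.1 29.65
False [-53.1   0.7  33.3] [-24.8  -5.3  12.1] 26.4 29.9
False [-53.1   0.7  33.3] [-28.7  -5.4  14.1] 26.8 30.15
1 [-56.3   0.3  33.6] [ 2.3 -0.4  1. ] 26.7 30.6833
```

Hard stop reached; backing off about 3 mm brought a slight pull, so it's held. Release, lift and check.

```bash
python3 - <<'E'
from bench import robot
from h import *
robot.move_gripper(.6)
robot.move_linear(list(W(-60,0,36)),speed=40); robot.move_linear(list(W(-60,0,180)),speed=150)
robot.move_ptp([250,250,250],O(C[2]))
S=robot.get_image("scene");T=robot.get_image("top")
print(proj(S,[W(-115,0,48)]),proj(T,[W(-115,0,48)]),robot.current_t())
a=cv2.resize(T["img"][135:215,230:310],(400,400),interpolation=cv2.INTER_CUBIC);b=cv2.resize(S["img"][165:245,245:325],(400,400),interpolation=cv2.INTER_CUBIC)
cv2.imwrite("pics/c8.png",np.hstack([a,b]))
E
```

```text
[[256.96449507 215.66302176]] [[278.11233639 207.64620667]] 34.4
```

View pics/c8.png

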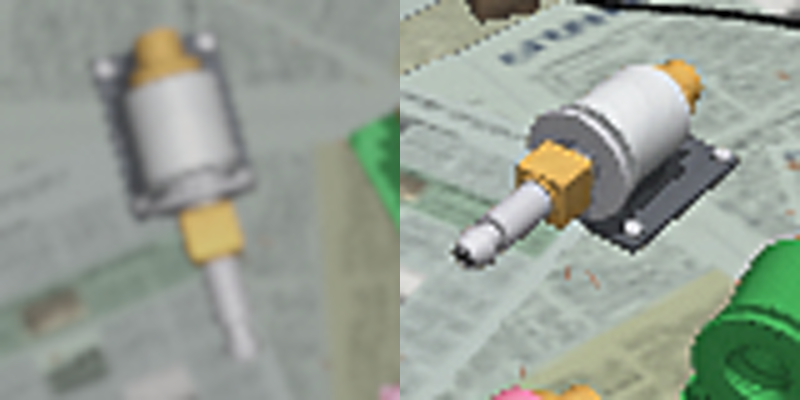

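The nozzle matches the start picture exactly: tip at crop (468,252) in scene and (242,358) in top, with the collar out. It now shows the flat slot.

```bash
python3 -c "
from bench import robot
print(robot.hand_in())"
```

```text
the job is handed in; nothing more can be done
None
```

The nozzle is reversed: the round-jet end is pushed home and locked in the coupler, the flat jet faces out and the collar looks fully out in the last pictures. I handed the job in after about 34 s of robot time; the hand-in call returned no verdict.

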